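Close the hob key-switch box and hold its key on

TASK

The hob's key-switch box stands open: lower its loose aluminium cover plate over the two locating pins, without dropping it, until it rests flush on the box, and let go of it. Then take the red-capped key from the wooden block, push it fully home in the lock cylinder (its pins are sticky, so wiggle it past them), turn it clockwise, as seen from above, a quarter turn to the stop against the return spring, and finish still gripping the key and holding it turned, because the hob is live only while it is held. Leave the blue and black keys, the mug and the jar alone.

Things in the scene. Friction and masses are not known exactly. Their poses are not given: they have to be found in the camera images.
- box: fixed grey switch box, open on top, 64 (its x) x 118 (y) mm, rim 48 mm high; origin: centre of its underside on the worktop, z up. Steel locating pins at y = +46 and -46 mm (x = 0): 7 mm diameter, 16 mm above the rim, top 8 mm tapering to 3 mm. Lock cylinder in the middle, 29 mm diameter, face 10 mm above the rim. Low conduit on +x, small feet on the y ends
- plate: loose flat aluminium cover plate, 68 (its x) x 122 (y) x 6 mm, about 130 g, flat on the worktop; grip across its 68 mm with the fingertips. Origin: centre of underside. Holes: 10 mm at y = +46 and -46 mm (pins), 33 mm in the centre (cylinder). Alike after a half turn. Fitted, it lies on the box rim, origin 48 mm above the box's, axes along the box's; pins then show 10 mm, cylinder 4 mm
- block: fixed dark-wood key block, 60 (its x) x 150 (y) mm, 34 mm high, origin at the centre of its underside. Slots in its top at y = -46, 0 and +46 mm (x = 0), 4.5 (x) x 10.5 (y) mm, 31 mm deep, a key standing in each; which key is where varies
- key: red-capped key, 25 g, upright in a slot of the block. Origin: centre of its shoulder's underside (34 mm above the worktop in the block), z up. Red cap: z 4 to 34 mm, 10 mm thick (x: grip across this), 26 mm wide (y). Steel shoulder 9 (x) x 16 (y) mm. Blade below: 3 (x) x 9 (y) mm, down to z -28 mm, last 6 mm tapering to 1.5 x 7.5 mm. Alike after a half turn: fits either way
- keyway (a point): centre of the keyway's mouth on the brass plug's face, 58 mm above the worktop at the box's centre; turns with the plug, axes as the box's at rest. Slot 4.5 (x) x 10.5 (y) mm, 30 mm deep, mouth bevelled 2 mm. Sticky pins catch the key about 15, 7 and 1 mm short of home: up to 14 N of straight push, less if rocked 0.7 mm across its thickness. Home: key's origin at this point
- lock (a joint): turn of the brass plug, rad: 0 at rest (keyway along the box's long side), growing clockwise from above to the stop at 1.57. A spring (0.02 N m at rest, 0.05 N m at the stop) turns it back if let go. The key has about 0.2 rad of play in the keyway, so turn the gripper somewhat further than the plug
- blue_key: blue-capped key of the same shape as the red one, in another slot of the block; to be left alone
- black_key: black-capped key of the same shape as the red one, in another slot of the block; to be left alone
- mug: white mug, 80 mm in diameter, 90 mm high, origin under its centre; to be left alone
- jar: amber glass storage jar with a white lid, 70 mm in diameter, 95 mm high, origin under its centre; to be left alone
Mind the look-alikes: they are no part of the job. Of the things that look like the plate, take the one that is nearest to the robot's base at the start.

How it is judged:
By the outcome, as a careful person would: the job done as asked, in the order asked, and still so for the second after the job is handed in, while the arm keeps its last pose, push and grip.
It also fails if it takes over 72 s, if anything falls off the work surface, if the arm or the gripper's body presses on something with over 40 N, if the wrist force passes 120 N, or if a joint passes its speed limit or range.

ROBOT

A 6-joint arm with a two-finger parallel gripper is mounted at the origin on the work surface. World frame = base frame: x ahead of the robot, y to its left, z up, the work surface at z = 0. Lengths are in m, angles in degrees, forces in N, time in s.
With the tool pointing down it reaches from about 0.3 to 0.75 m from the base axis. Payload 8.5 kg.
Tool frame: the origin (TCP) lies midway between the tips of the shut fingers; the grasp point (between the pads) lies 19 mm behind it; z points along the fingers, y is the line along which they close (so a half turn about z gives the same grasp; the last joint's range is limited). The gripper opens to 85 mm and grips with 20 to 120 N. Pads are 22 mm wide; open, the fingers measure 114 mm over their backs; the gripper's body (76 mm by 85 mm) begins 54 mm behind the grasp point. The pads swing forward as they close: fully open they stand 13 mm farther back than shut.
Start: joints at [53.726, 21.807, 74.336, -0, 83.858, -12.336], TCP at [0.223, 0.503, 0.198] pointing down, gripper open.
Joint ranges: [-178.18, 178.18], [-50.72, 133.34], [12.68, 142.11], [-81.47, 261.47], [9.98, 163.14], [-165.26, 165.26]. Speed limits (degrees/s): [136.94, 136.94, 180, 180, 180, 180].

INTERFACE

Orientations are given as a 3x3 rotation matrix whose columns are the frame's x, y, z axes.
In Python, from rig import env, viewer, recognise, pinpoint gives the robot as it stands.
- The arm moves only by the tool move_arm, never from a script. Its argument "plan" is text: rows parted by semicolons, each of 7 numbers parted by spaces: the shift along the tool's x, y, z in m, then the turn, a rotation vector about the tool's x, y, z in rad, then the finger opening in m, from 0 to 0.0854. A call has 1 to 12 rows; each row shifts and turns the commanded pose from where the row before left it, along the tool's axes as they then stand; what a row does not reach is not made up. A row lasts 1/8 s, in which the tool goes at most 62.5 mm and 10.7 degrees, less where a joint would pass 70% of its speed; a pose out of reach is approached as far as the arm can. A call is refused whole if a number of a shift passes 0.0625 or a number of a turn 0.188, either way. A call with a gripper value outside its range is refused whole. The fingers move at their own pace and stop on an object; "grip_force" is the grip in N (left out, the last holds). Time passes only in rows, so rows that do not move let the fingers close. It gives the time, the measured TCP pose, the force, the opening and the grip force at its end, in the units of the state.
- env.observe(): the state, without advancing time (a new reading comes with each control period).
- viewer.get_image(name): name is "scene" or "side" or "wrist"; returns (picture, depth): 384x512x3 uint8, red, green, blue; 384x512 float32, m along the optical axis (not along the pixel's ray), 0 where there is no reading.
- viewer.calibration(name): a dict with "fx", "fy", "cx", "cy" (pixels), "k1" (the pictures are not rectified: a ray, as slopes to the right and down, at radius r is drawn at 1 + k1 r^2 times it, then the intrinsics apply), "R" (3x3) and "t" (3): a world point X has camera coordinates R X + t. Camera axes: x right, y down, z forward; pixel columns grow to the right and rows downward; lengths in m; the calibration is good to about 2 mm. A picture is of the moment at which its call begins: read the wrist's pose just before it. calibration takes no time and is no camera call; for the wrist camera it gives the pose at the moment of the call.
- env.close_job(): hands the job in; it is judged then, once.
Trained networks look in the newest picture that a camera, given by its name, has taken for a name from the list of things; names that differ only in an ending like _2 or _b are one class to them, and where a whole thing is asked for, a point or a joint stands for the part that bears it (a point fixed in the world has none). Each returns a list of dicts, best first, with "conf" (0 to 1); they miss things now and then, are a little off and sometimes report something else, mostly with a low value. They report only what shows in the picture. A call takes as long as a camera call. They do not tell look-alikes from the thing itself.
- recognise(camera, name): "extent" ([centre column, centre row, width, height] in pixels, round what is visible of it).
- pinpoint(camera, name): "pixel" ([column, row] in pixels: a listed point, or the origin of a listed thing).
The state is a dict: "time_s": time; "q": joint angles; "qvel": joint speeds; "joint_efforts": joint torques, N m; "position": TCP position; "tool_rot": TCP orientation; "ft_force": force on the tool from outside, world axes, zero at the start; "wrist_torque": the same for the moment, N m; "grip_width": finger opening in m; "gripper_force": force on a finger pad.
Only numpy, scipy, OpenCV 4.12 (cv2) and the standard library are available. Lean on these libraries where they do the work, as an engineer would, in place of code of your own. Each camera call takes 0.05 s, during which the arm holds its last target. There are 200 camera calls.

## Working session

There is one attempt and no reset: what is moved stays moved. The work goes in short steps, Python scripts to look and compute and a tool call to move; the robot and the scene stay as the last step left them, time stands still between calls to the robot, and variables do not carry over. Pictures are saved under pics/ and viewed, at most 10 in all, crops included, and the job is handed in when it is done.

Besides the shell and the picture viewer there is one more tool, called as name(argument=value, ...) on one line, values as JSON. move_arm: Moves the arm, as the interface text tells. Its arguments: {"type":"object","properties":{"plan":{"type":"string"},"grip_force":{"type":"number"}},"required":["plan"]}

```bash
ls; mkdir -p pics
cat > h.py <<'E'
import numpy as np, cv2
from rig import env, viewer, recognise, pinpoint
def snap(n,f=None):
    c=viewer.calibration(n); im,d=viewer.get_image(n)
    if f: cv2.imwrite('pics/'+f,im[:,:,::-1])
    return im,d,c
def ray(c,u,v):
    K=np.array([[c['fx'],0,c['cx']],[0,c['fy'],c['cy']],[0,0,1.]])
    p=cv2.undistortPoints(np.array([[[u,v]]],float),K,np.array([c['k1'],0,0,0.]))[0,0]
    R=np.array(c['R']);t=np.array(c['t'])
    return -R.T@t, R.T@np.array([p[0],p[1],1.])
def atz(c,u,v,z):
    o,d=ray(c,u,v); return o+d*(z-o[2])/d[2]
def atd(c,d,u,v):
    o,r=ray(c,u,v); return o+r*d[int(round(v)),int(round(u))]
def cloud(c,d):
    vv,uu=np.mgrid[0:d.shape[0],0:d.shape[1]]
    K=np.array([[c['fx'],0,c['cx']],[0,c['fy'],c['cy']],[0,0,1.]])
    p=cv2.undistortPoints(np.stack([uu,vv],-1).reshape(-1,1,2).astype(float),K,np.array([c['k1'],0,0,0.])).reshape(-1,2)
    P=np.c_[p,np.ones(len(p))]*d.reshape(-1,1)
    return ((P-np.array(c['t']))@np.array(c['R'])).reshape(*d.shape,3)
E
python3 - <<'E'
from h import *
np.set_printoptions(precision=4,suppress=True)
ims=[]
for n in ['scene','side','wrist']:
    im,d,c=snap(n); ims.append(im)
    W=cloud(c,d)
    for k in ['plate','box','block','key','keyway','mug','jar']:
        for r in pinpoint(n,k)[:3]:
            u,v=r['pixel']
            z={'plate':0,'keyway':.058,'key':.034}.get(k,0)
            print(n,k,round(r['conf'],2),np.round([u,v]),atz(c,u,v,z))
cv2.imwrite('pics/a.png',np.hstack(ims[:2])[:,:,::-1][:, :])
big=cv2.resize(np.hstack(ims[:2]),(800,300)); 
cv2.imwrite('pics/a.png',ims[0][:,:,::-1]);cv2.imwrite('pics/b.png',ims[1][:,:,::-1]);cv2.imwrite('pics/w.png',ims[2][:,:,::-1])
print(env.observe())
E
```

```text
pics
scene plate 0.85 [265. 120.] [0.4814 0.2796 0.    ]
scene plate 0.55 [327. 119.] [ 0.6352  0.3654 -0.    ]
scene box 0.8 [231. 224.] [ 0.5592 -0.0493 -0.    ]
scene block 0.59 [154. 284.] [ 0.4872 -0.2487  0.    ]
scene key 0.47 [154. 286.] [ 0.5046 -0.2574  0.034 ]
scene keyway 0.61 [230. 214.] [ 0.5655 -0.0541  0.058 ]
scene mug 0.64 [259. 305.] [ 0.7043 -0.1849  0.    ]
scene jar 0.84 [322. 183.] [0.7031 0.1537 0.    ]
scene jar 0.72 [156. 285.] [ 0.4917 -0.2503  0.    ]
side plate 0.94 [212. 175.] [0.4744 0.2881 0.    ]
side plate 0.84 [256. 166.] [0.6275 0.3484 0.    ]
side box 0.65 [236. 235.] [ 0.5503 -0.0504  0.    ]
side block 0.95 [214. 294.] [ 0.5007 -0.2618  0.    ]
side block 0.3 [304. 266.] [ 0.7118 -0.1806  0.    ]
side key 0.64 [208. 280.] [ 0.4905 -0.2553  0.034 ]
side keyway 0.6 [240. 216.] [ 0.5642 -0.0494  0.058 ]
side mug 0.68 [304. 267.] [ 0.7116 -0.1849  0.    ]
side jar 0.69 [285. 192.] [0.7086 0.1616 0.    ]
wrist plate 0.9 [195. 332.] [0.4667 0.2823 0.    ]
{'time_s': 1.2, 'q': array([ 53.7279,  21.8047,  74.3361,  -0.0002,  83.8571, -12.3365]), 'qvel': array([-0.0628,  0.0144, -0.0167, -0.047 ,  0.0865, -0.0388]), 'joint_efforts': array([ -0.0019, -44.8323, -23.146 ,  -0.0003,   0.0006,   0.    ]), 'position': array([0.2231, 0.5027, 0.1975]), 'tool_rot': array([[-0.914 ,  0.4057,  0.    ],
       [ 0.4057,  0.914 ,  0.    ],
       [-0.    ,  0.    , -1.    ]]), 'ft_force': array([ 0.2393,  0.2823, -0.345 ]), 'wrist_torque': array([-0.0235,  0.0609,  0.0056]), 'gripper_force': 0.0, 'grip_width': 0.08544541018060113}
```

View pics/a.png

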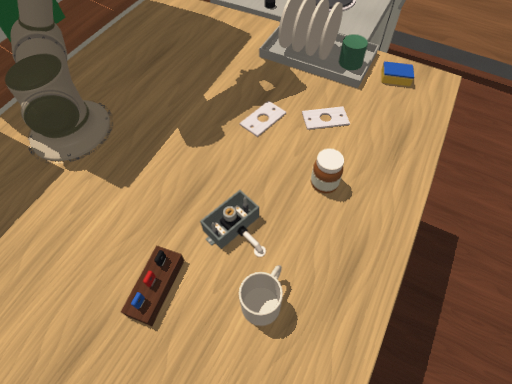

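View pics/b.png

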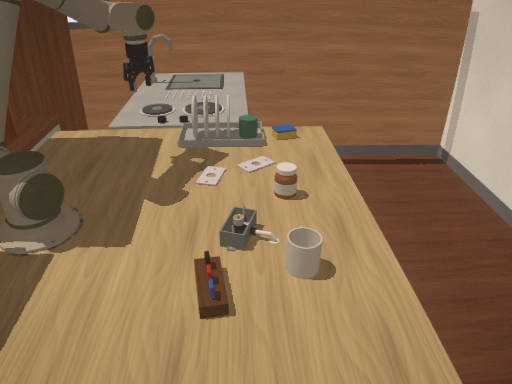

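The scene shows two plate candidates: scene (264,119), nearer to the base at about 0.55 m, and scene (326,118), at about 0.72 m. I take the nearer one. In the block, red is in the middle at (150,279), black at (161,258) and blue at (138,300). Next I check the plate close up in the wrist view.

```bash
cat >> h.py <<'E'
np.set_printoptions(precision=4,suppress=True)
def rect(c,mask,z):
    m=np.argwhere(mask)[:,::-1]
    P=np.array([atz(c,u,v,z)[:2] for u,v in m[::max(1,len(m)//3000)]])
    r=cv2.minAreaRect((P*1000).astype(np.float32)); b=cv2.boxPoints(r)
    e=[b[1]-b[0],b[2]-b[1]]; L=max(e,key=np.linalg.norm)
    return np.array(r[0]),np.sort(r[1]),np.degrees(np.arctan2(L[1],L[0]))%180
E
python3 - <<'E'
from h import *
for n,(u,v) in {'wrist':(195,332),'scene':(265,120),'side':(212,175)}.items():
    im,d,c=snap(n)
    hsv=cv2.cvtColor(im,cv2.COLOR_RGB2HSV)
    m=((hsv[:,:,1]<60)&(hsv[:,:,2]>130)).astype(np.uint8)
    W=cloud(c,d)
    near=(np.hypot(W[...,0]-.475,W[...,1]-.285)<.1)
    m&=near.astype(np.uint8)
    nl,l,s,cen=cv2.connectedComponentsWithStats(m)
    k=1+np.argmax(s[1:,4]); print(n,s[k],rect(c,l==k,.006))
    for h in cv2.findContours((l==k).astype(np.uint8),cv2.RETR_CCOMP,2)[0]:
        if 3<len(h)<80:
            M=cv2.moments(h)
            if M['m00']>2: print('  hole',M['m00'],atz(c,M['m10']/M['m00'],M['m01']/M['m00'],.006))
    if n=='wrist': cv2.imwrite('pics/w1.png',im[:,:,::-1]); print(c['R'],-np.array(c['R']).T@c['t'],c['fx'])
    # box
    mb=((W[...,2]>.035)&(W[...,2]<.053)&(np.hypot(W[...,0]-.56,W[...,1]+.05)<.09))
    if mb.sum()>50: print('box',mb.sum(),rect(c,mb,.048))
    mb=((W[...,2]>.025)&(W[...,2]<.04)&(np.hypot(W[...,0]-.49,W[...,1]+.255)<.11))
    if mb.sum()>50: print('block',mb.sum(),rect(c,mb,.034))
E
```

```text
wrist [ 165  316   66   34 1001] (array([467.1097, 292.7874]), array([ 63.5475, 106.9476]), np.float32(75.82047))
[[ 0.4061  0.9138  0.0005]
 [ 0.8632 -0.3837  0.3282]
 [ 0.3001 -0.1328 -0.9446]] [0.1451 0.5371 0.3741] 271.78649565051035
scene [240 101  46  35 714] (array([472.7362, 280.6744]), array([ 71.5872, 124.572 ]), np.float32(75.079895))
  hole 748.0 [0.4733 0.2782 0.006 ]
  hole 7.0 [0.4614 0.2354 0.006 ]
  hole 83.5 [0.4733 0.2795 0.006 ]
  hole 7.0 [0.4854 0.3243 0.006 ]
box 622 (array([561.9896, -51.3348]), array([ 70.9404, 118.4027]), np.float32(69.97209))
block 1827 (array([ 495.711, -252.404]), array([ 64.1745, 151.8988]), np.float32(98.081345))
side [196 166  30  20 352] (array([470.7284, 275.9482]), array([ 69.6914, 129.5937]), np.float32(75.25723))
  hole 338.0 [0.4702 0.273  0.006 ]
  hole 31.5 [0.4709 0.2751 0.006 ]
box 456 (array([558.6071, -58.029 ]), array([ 68.3765, 132.7106]), np.float32(71.23975))
block 1263 (array([ 493.1154, -257.9041]), array([ 60.6978, 157.5179]), np.float32(97.74909))
```

View pics/w1.png

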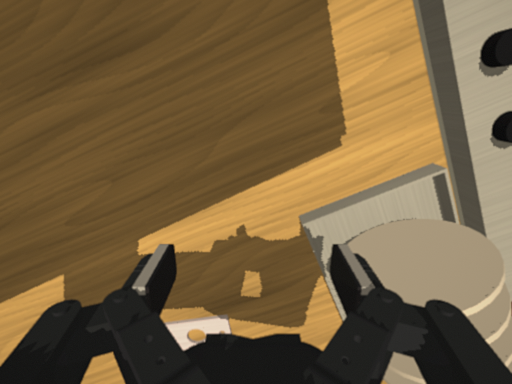

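The wrist view shows the near plate at (195,335), which matches the scene's 68x122 rectangle at (0.473, 0.280) with its long axis at 75°. Next I hover over it.

```bash
cat >> h.py <<'E'
from scipy.spatial.transform import Rotation as Ro
def Rt(yaw): # tool down, y axis at yaw deg
    a=np.radians(yaw); y=np.array([np.cos(a),np.sin(a),0]); z=np.array([0,0,-1.]); return np.c_[np.cross(y,z),y,z]
def go(way,grip,p=None,R=None,vmax=.055,amax=.17):
    "way: list of (xyz,yaw[,rows])"
    s=env.observe(); p=s['position'] if p is None else p; R=s['tool_rot'] if R is None else R
    out=[]
    for w in way:
        q=np.array(w[0],float); T=Rt(w[1]); rv=Ro.from_matrix(R.T@T).as_rotvec()
        n=w[2] if len(w)>2 else int(max(1,np.ceil(np.linalg.norm(q-p)/vmax),np.ceil(np.linalg.norm(rv)/amax)))
        for i in range(n):
            sh=R.T@(q-p)/(n-i); rv=Ro.from_matrix(R.T@T).as_rotvec()/(n-i)
            sh=np.round(sh,4)+0; rv=np.round(rv,3)+0
            p=p+R@sh; R=R@Ro.from_rotvec(rv).as_matrix()
            out.append(' '.join('%g'%x for x in [*sh,*rv,grip]))
    for i in range(0,len(out),12): print('; '.join(out[i:i+12]))
    return p,R
E
python3 - <<'E'
from h import *
go([((.4733,.2795,.17),-15)],.0854)
E
```

```text
-0.0355 -0.0114 0.0031 0 0 0.157 0.0854; -0.0368 -0.0057 0.0031 0 0 0.157 0.0854; -0.0372 0.0001 0.003 0 0 0.157 0.0854; -0.0368 0.0059 0.0031 0 0 0.157 0.0854; -0.0354 0.0116 0.003 0 0 0.157 0.0854; -0.0331 0.017 0.0031 0 0 0.157 0.0854; -0.0301 0.022 0.003 0 0 0.158 0.0854; -0.0262 0.0265 0.0031 0 0 0.157 0.0854; -0.0217 0.0302 0.003 0 0 0.158 0.0854
```

move_arm(plan="-0.0355 -0.0114 0.003 0 0 0.157 0.0854; -0.0368 -0.0057 0.003 0 0 0.157 0.0854; -0.0372 0 0.003 0 0 0.157 0.0854; -0.0368 0.006 0.003 0 0 0.157 0.0854; -0.0354 0.0116 0.003 0 0 0.157 0.0854; -0.0331 0.017 0.003 0 0 0.157 0.0854; -0.03 0.022 0.003 0 0 0.158 0.0854; -0.0262 0.0265 0.003 0 0 0.157 0.0854; -0.0217 0.03 0.003 0 0 0.158 0.0854; 0 0 0 0 0 0 0.0854; 0 0 0 0 0 0 0.0854")

```text
time_s: 2.72
position: [0.4726, 0.28, 0.1705]
tool_rot: [[0.257, 0.966, -0.0], [0.966, -0.257, 0.0], [0.0, -0.0, -1.0]]
ft_force: [1.2, 0.4, 1.0]
grip_width: 0.0857
gripper_force: 0.0
```

```bash
cat >> h.py <<'E'
def plate(ctr,z=.006,f=None):
    im,d,c=snap('wrist',f); hsv=cv2.cvtColor(im,cv2.COLOR_RGB2HSV); W=cloud(c,d)
    m=((hsv[:,:,1]<60)&(hsv[:,:,2]>120)&(np.hypot(W[...,0]-ctr[0],W[...,1]-ctr[1])<.1)&(abs(W[...,2]-z)<.01)).astype(np.uint8)
    nl,l,s,cen=cv2.connectedComponentsWithStats(m); k=1+np.argmax(s[1:,4])
    print('plate',s[k],rect(c,l==k,z), 'z med',np.median(W[l==k][:,2]))
    for h in cv2.findContours((l==k).astype(np.uint8),cv2.RETR_CCOMP,2)[0]:
        M=cv2.moments(h)
        if 20<M['m00']<5000: print('  hole',M['m00'],atz(c,M['m10']/M['m00'],M['m01']/M['m00'],z))
E
python3 - <<'E'
from h import *
print(env.observe()['position'],env.observe()['tool_rot'][:,1])
plate((.4733,.2795),f='c.png')
E
```

```text
[0.4726 0.28   0.1705] [ 0.9663 -0.2574 -0.0004]
plate [ 224  114   56   93 2848] (array([471.571 , 282.8005]), array([ 67.9216, 120.5278]), np.float32(75.08494)) z med 0.006240743666313405
  hole 2775.5 [0.4831 0.3026 0.006 ]
  hole 69.0 [0.4835 0.3281 0.006 ]
```

View pics/c.png

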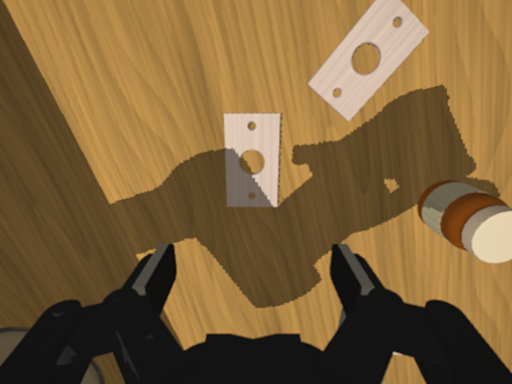

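Choice confirmed. The near plate fills columns 224-280, rows 114-207, with holes at (251,126), (252,162) and (252,196). The look-alike is at (367,58). I now descend; fingers open, the tips stand about 13 mm behind the TCP.

Run:
```python
from h import *
p,R=go([((.4718,.2832,.05),-14.9,3),((.4718,.2832,.004),-14.9,2),((.4718,.2832,-.003),-14.9,2)],.0854)
```

```text
0.0009 -0.0004 0.0402 0 0 0 0.0854; 0.0009 -0.0005 0.0402 0 0 0 0.0854; 0.0009 -0.0004 0.0403 0 0 0 0.0854; 0 0 0.023 0 0 0 0.0854; 0 0 0.023 0 0 0 0.0854; 0 0 0.0035 0 0 0 0.0854; 0 0 0.0035 0 0 0 0.0854
```

move_arm(plan="0.0009 -0.0004 0.04 0 0 0 0.0854; 0.0009 -0.0005 0.04 0 0 0 0.0854; 0.0009 -0.0004 0.04 0 0 0 0.0854; 0 0 0.023 0 0 0 0.0854; 0 0 0.023 0 0 0 0.0854; 0 0 0.0045 0 0 0 0.0854; 0 0 0.0035 0 0 0 0.0854; 0 0 0.001 0 0 0 0.072; 0 0 0.001 0 0 0 0.072; 0 0 0 0 0 0 0.072; 0 0 0 0 0 0 0.072", grip_force=40)

```text
time_s: 4.15
position: [0.4726, 0.2826, -0.0053]
tool_rot: [[0.259, 0.966, 0.0], [0.966, -0.259, 0.0], [0.0, 0.0, -1.0]]
ft_force: [0.8, -0.4, 0.8]
grip_width: 0.0722
gripper_force: 0.0
```

move_arm(plan="0 0 0.001 0 0 0 0.072; 0 0 0.0005 0 0 0 0.06; 0 0 0 0 0 0 0.06; 0 0 0 0 0 0 0.06; 0 0 0 0 0 0 0.06", grip_force=40)

```text
time_s: 4.78
position: [0.4725, 0.2826, -0.007]
tool_rot: [[0.259, 0.966, 0.0], [0.966, -0.259, -0.0], [-0.0, 0.0, -1.0]]
ft_force: [0.2, 0.6, -0.3]
grip_width: 0.0604
gripper_force: 0.0
```

Run:
```python
from h import *
s=env.observe(); print(s['q'],s['grip_width'],s['gripper_force'])
im,d,c=snap('wrist'); im2,d2,c2=snap('side')
a=cv2.resize(im[150:340,100:400],(450,285)); b=cv2.resize(im2[120:220,140:290],(428,285))
cv2.imwrite('pics/d.png',np.hstack([a,b])[:,:800,::-1])
W=cloud(c2,d2)
for v in range(150,190,3): print(v,[tuple(np.round(W[v,u]*1000).astype(int)) for u in (195,200,205,210,215,220,225)])
```

```text
[18.5599 35.1203 89.7546 -0.0013 55.1242 33.571 ] 0.060408874154388455 0.0
150 [(np.int64(421), np.int64(306), np.int64(85)), (np.int64(441), np.int64(269), np.int64(102)), (np.int64(438), np.int64(496), np.int64(-1)), (np.int64(473), np.int64(268), np.int64(101)), (np.int64(490), np.int64(258), np.int64(106)), (np.int64(505), np.int64(274), np.int64(98)), (np.int64(522), np.int64(253), np.int64(107))]
153 [(np.int64(422), np.int64(286), np.int64(84)), (np.int64(439), np.int64(281), np.int64(85)), (np.int64(440), np.int64(470), np.int64(-2)), (np.int64(459), np.int64(470), np.int64(-2)), (np.int64(489), np.int64(258), np.int64(95)), (np.int64(505), np.int64(263), np.int64(92)), (np.int64(522), np.int64(255), np.int64(96))]
156 [(np.int64(404), np.int64(444), np.int64(-1)), (np.int64(438), np.int64(285), np.int64(73)), (np.int64(441), np.int64(444), np.int64(-2)), (np.int64(460), np.int64(442), np.int64(-1)), (np.int64(479), np.int64(439), np.int64(0)), (np.int64(505), np.int64(257), np.int64(85)), (np.int64(521), np.int64(257), np.int64(84))]
159 [(np.int64(406), np.int64(415), np.in
[... 2819 characters left out ...]
1)), (np.int64(519), np.int64(232), np.int64(-1))]
186 [(np.int64(422), np.int64(221), np.int64(-4)), (np.int64(439), np.int64(214), np.int64(0)), (np.int64(455), np.int64(214), np.int64(-1)), (np.int64(471), np.int64(215), np.int64(-2)), (np.int64(487), np.int64(213), np.int64(-1)), (np.int64(503), np.int64(214), np.int64(-2)), (np.int64(519), np.int64(212), np.int64(-1))]
189 [(np.int64(424), np.int64(196), np.int64(-1)), (np.int64(440), np.int64(194), np.int64(0)), (np.int64(456), np.int64(194), np.int64(0)), (np.int64(472), np.int64(195), np.int64(-1)), (np.int64(487), np.int64(197), np.int64(-3)), (np.int64(504), np.int64(192), np.int64(0)), (np.int64(519), np.int64(192), np.int64(-1))]
```

View pics/d.png

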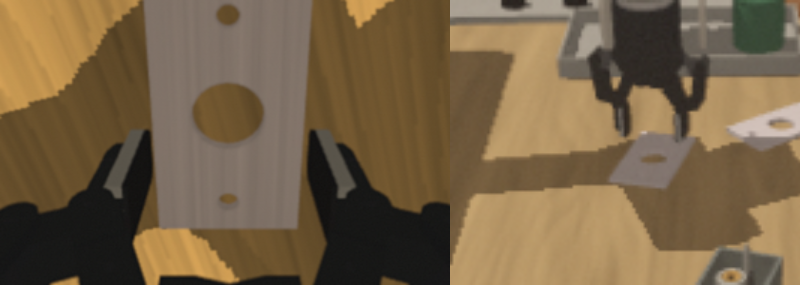

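The picture shows the tips hovering well above the plate: the plate lies between the fingers, untouched. I measure the tip height.

Run:
```python
from h import *
s=env.observe()
im,d,c=snap('wrist'); W=cloud(c,d)
print('cam',-np.array(c['R']).T@c['t'], 'plate z',W[200,250],W[210,285])
T=(W-s['position'])@s['tool_rot']   # tool coords
m=(d>0)&(W[...,2]>.012)&(W[...,2]<.12)
for u0,u1 in((100,205),(300,420)):
    mm=m.copy(); mm[:,:u0]=0; mm[:,u1:]=0
    P=T[mm]; i=np.argsort(-P[:,2])[:12]; print(P[i]*1000, W[mm][i][:4])
plate((.4717,.2832))
```

```text
cam [0.4941 0.3645 0.1696] plate z [0.4756 0.3028 0.0054] [0.4959 0.2905 0.0063]
[[ -2.7824 -30.7997 -38.3255]
 [  6.6331 -30.7407 -38.6084]
 [  4.8543 -30.7984 -38.9035]
 [  5.9132 -30.6011 -39.6135]
 [ -4.4937 -30.6287 -39.854 ]
 [  4.7668 -30.6262 -39.8687]
 [  2.8349 -30.7413 -39.9037]
 [ -5.7534 -30.6814 -39.9909]
 [ -6.3861 -30.7082 -40.0576]
 [ -2.9236 -30.4683 -40.2072]
 [ -3.5883 -30.508  -40.2137]
 [ -2.1752 -30.3992 -40.3347]] [[0.4421 0.2879 0.0314]
 [0.4446 0.297  0.0316]
 [0.444  0.2952 0.0319]
 [0.4445 0.2962 0.0326]]
[[ -3.3336  29.495  -38.5226]
 [ -3.8508  29.4824 -38.7684]
 [ -2.4359  29.3777 -38.8769]
 [  2.3241  29.634  -39.0569]
 [  6.331   29.3567 -39.2218]
 [  5.8427  29.3368 -39.4976]
 [  5.2152  29.3693 -39.532 ]
 [ -4.0105  29.35   -39.5653]
 [ -6.0276  29.469  -39.5798]
 [  7.2046  29.2294 -39.6252]
 [  1.6415  29.4864 -40.1011]
 [ -4.277   29.2548 -40.1893]] [[0.5002 0.2717 0.0315]
 [0.5    0.2712 0.0318]
 [0.5003 0.2726 0.0319]
 [0.5018 0.2771 0.0321]]
plate [  195   136   113   166 14683] (array([471.4238, 283.7869]), array([ 67.3873, 121.3126]), np.float32(74.942696)) z med 0.006157223922855313
  hole 157.0 [0.4596 0.2398 0.006 ]
  hole 1808.5 [0.4718 0.2846 0.006 ]
  hole 243.5 [0.4834 0.3284 0.006 ]
```

The wrist depth and the side view agree that the tips are 38 mm behind the reported TCP at this opening, so they are really at about z = 32 mm. I open, descend further in guarded steps and re-measure.

move_arm(plan="0.0012 -0.001 0 0 0 0 0.08; 0 0 0 0 0 0 0.08; 0 0 0 0 0 0 0.08; 0 0 0.006 0 0 0 0.08; 0 0 0.006 0 0 0 0.08; 0 0 0.006 0 0 0 0.08; 0 0 0 0 0 0 0.08")

```text
time_s: 5.85
position: [0.4715, 0.2839, -0.0256]
tool_rot: [[0.259, 0.966, -0.001], [0.966, -0.259, -0.0], [-0.001, -0.001, -1.0]]
ft_force: [-0.1, -0.3, -0.0]
grip_width: 0.0803
gripper_force: 0.0
```

```bash
cat >> h.py <<'E'
def tips(lo=.012):
    s=env.observe(); im,d,c=snap('wrist'); W=cloud(c,d); T=(W-s['position'])@s['tool_rot']
    print('tcp',s['position'],'w',s['grip_width'],'F',s['ft_force'])
    for sg in(-1,1):
        m=(d>0)&(W[...,2]>lo)&(abs(T[...,0])<.012)&(T[...,1]*sg>.0)&(T[...,1]*sg<.048)&(T[...,2]>-.07)
        P=T[m]
        if len(P): q=P[np.argsort(-P[:,2])[:15]]; print(sg,len(P),np.median(q,0)*1000,'worldz',s['position'][2]-np.median(q[:,2]))
E
python3 - <<'E'
from h import *
tips()
plate((.4717,.2832))
E
```

```text
tcp [ 0.4715  0.2839 -0.0256] w 0.0802792121360484 F [-0.0837 -0.2874 -0.0249]
-1 894 [ -1.5341 -40.6527 -45.3719] worldz 0.01975282502566634
1 918 [ -0.9842  39.4428 -45.2062] worldz 0.019587109084100503
plate [  190   143   127   180 17425] (array([471.4189, 283.6814]), array([ 67.4506, 121.5603]), np.float32(74.97162)) z med 0.006150525494084309
  hole 196.5 [0.4594 0.2397 0.006 ]
  hole 2170.0 [0.4717 0.2846 0.006 ]
  hole 306.5 [0.4833 0.3284 0.006 ]
```

move_arm(plan="0 0 0.005 0 0 0 0.08; 0 0 0.004 0 0 0 0.076; 0 0 0.002 0 0 0 0.074; 0 0 0.0015 0 0 0 0.072; 0 0 0.001 0 0 0 0.07; 0 0 0 0 0 0 0.06; 0 0 0 0 0 0 0.06; 0 0 0 0 0 0 0.06; 0 0 0 0 0 0 0.06", grip_force=40)

```text
time_s: 7.08
position: [0.4719, 0.284, -0.038]
tool_rot: [[0.259, 0.966, 0.0], [0.966, -0.259, 0.0], [0.0, 0.0, -1.0]]
ft_force: [-0.9, 0.7, 6.5]
grip_width: 0.0664
gripper_force: 43.8
```

move_arm(plan="0 0 -0.004 0 0 0 0.06; 0 0 -0.01 0 0 0 0.06; 0 0 -0.02 0 0 0 0.06; 0 0 -0.03 0 0 0 0.06; 0 0 -0.03 0 0 0 0.06; 0 0 -0.02 0 0 0 0.06; 0 0 -0.006 0 0 0 0.06; 0 0 0 0 0 0 0.06")

```text
time_s: 8.07
position: [0.4717, 0.2839, 0.0814]
tool_rot: [[0.259, 0.966, -0.0], [0.966, -0.259, -0.0], [-0.0, -0.0, -1.0]]
ft_force: [-0.4, 0.5, -1.5]
grip_width: 0.0657
gripper_force: 45.1
```

Run:
```python
from h import *
im,d,c=snap('wrist','e.png'); W=cloud(c,d); s=env.observe(); T=(W-s['position'])@s['tool_rot']
print(s['position'],s['grip_width'],s['gripper_force'],s['ft_force'],s['wrist_torque'])
m=(abs(T[...,1])<.03)&(abs(T[...,0])<.06)&(T[...,2]>-.06)&(T[...,2]<-.01)&(d>0)
P=T[m]; A=np.c_[P[:,:2],np.ones(len(P))]; k=np.linalg.lstsq(A,P[:,2],rcond=None)[0]; print(m.sum(),'slopes',k, 'x range',P[:,0].min(),P[:,0].max())
go([((.525,-.06,.17),-19.5),((.528,-.147,.17),-19.5)],.06,vmax=.042)
```

```text
[0.4715 0.2839 0.0809] 0.0662397953744399 45.096715092659 [-0.885  -0.5975 -1.431 ] [-0.0336 -0.024  -0.0431]
17869 slopes [-0.004  -0.0007 -0.0445] x range -0.05999393070627871 0.05999938033029373
-0.0354 0.0156 -0.0099 0 0 0.009 0.06; -0.0352 0.016 -0.0099 0 0 0.009 0.06; -0.0351 0.0163 -0.0099 0 0 0.009 0.06; -0.0349 0.0166 -0.0099 0 0 0.009 0.06; -0.0348 0.0169 -0.0099 0 0 0.008 0.06; -0.0346 0.0172 -0.0099 0 0 0.009 0.06; -0.0345 0.0174 -0.0099 0 0 0.008 0.06; -0.0344 0.0178 -0.0099 0 0 0.009 0.06; -0.0342 0.018 -0.0098 -0.001 0.001 0.008 0.06; -0.027 0.0106 0 0 0 0 0.06; -0.027 0.0106 0 0 0 0 0.06; -0.027 0.0106 0 0 0 0 0.06
```

View pics/e.png

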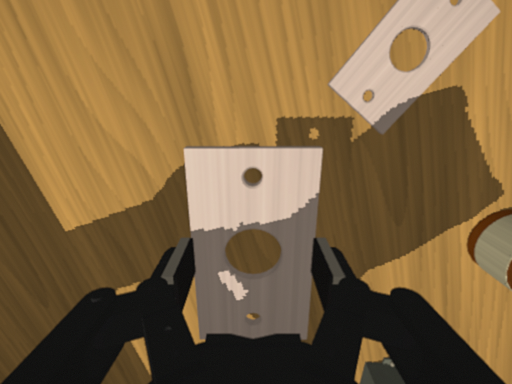

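The plate is gripped level: columns 185-322, holes at (252,177), (252,250) and (252,317). Now to a spot from where the wrist camera sees the box past the plate.

move_arm(plan="-0.018 0.008 -0.014 0 0 0.009 0.06; -0.034 0.016 -0.014 0 0 0.009 0.06; -0.036 0.016 -0.014 0 0 0.009 0.06; -0.036 0.017 -0.014 0 0 0.009 0.06; -0.036 0.017 -0.014 0 0 0.008 0.06; -0.036 0.017 -0.014 0 0 0.009 0.06; -0.036 0.017 -0.005 0 0 0.008 0.06; -0.036 0.018 0 0 0 0.009 0.06; -0.036 0.018 0 0 0 0.008 0.06; -0.036 0.014 0 0 0 0 0.06; -0.034 0.0106 0 0 0 0 0.06; -0.02 0.0106 0 0 0 0 0.06")

```text
time_s: 9.62
position: [0.5223, -0.1477, 0.1706]
tool_rot: [[0.336, 0.942, -0.0], [0.942, -0.336, 0.0], [-0.0, -0.0, -1.0]]
ft_force: [0.4, 0.2, -1.2]
grip_width: 0.0662
gripper_force: 45.3
```

move_arm(plan="0 0 0 0 0 0 0.06; 0 0 0 0 0 0 0.06")

```text
time_s: 9.88
position: [0.5227, -0.1448, 0.1705]
tool_rot: [[0.333, 0.943, -0.0], [0.943, -0.333, 0.001], [0.0, -0.001, -1.0]]
ft_force: [-0.7, 0.6, -1.8]
grip_width: 0.0662
gripper_force: 45.2
```

Run:
```python
from h import *
s=env.observe(); im,d,c=snap('wrist','f.png'); W=cloud(c,d)
print(s['position'],s['tool_rot'][:,1],s['grip_width'])
for k in ['box','keyway']:
    for r in pinpoint('wrist',k)[:2]: print(k,r['conf'],np.array(r['pixel']),atz(c,*r['pixel'],.058 if k=='keyway' else 0))
T=(W-s['position'])@s['tool_rot']
near=(np.hypot(W[...,0]-.56,W[...,1]+.053)<.085)&(d>0)&(T[...,2]>0.02)
m=near&(W[...,2]>.042)&(W[...,2]<.052); print('rim',m.sum(),rect(c,m,.048))
m=near&(W[...,2]>.0545); P=W[m]
if len(P): 
    l,n=None,None
    nl,l,st,cen=cv2.connectedComponentsWithStats(m.astype(np.uint8))
    for i in range(1,nl):
        if st[i,4]>3: q=W[l==i]; print(st[i],cen[i],q.mean(0),q.max(0))
```

```text
[ 0.5227 -0.1448  0.1705] [ 0.9429 -0.3331 -0.0005] 0.06615828333054001
box 0.78 [253.6  76. ] [ 0.5582 -0.0455  0.    ]
box 0.28 [261.4 236.8] [ 0.4978 -0.2507  0.    ]
keyway 0.53 [255.3  71.8] [ 0.5598 -0.0457  0.058 ]
rim 1801 (array([558.8352, -48.0289]), array([ 63.9099, 117.998 ]), np.float32(71.279434))
[251  17   8   9  51] [254.6078  20.6863] [ 0.5732 -0.0053  0.0604] [ 0.5765 -0.0019  0.0662]
[241  58  29  33 629] [255.0684  74.0223] [ 0.5589 -0.0476  0.0578] [ 0.5729 -0.0333  0.0603]
[253 120   6   6  32] [255.5 122.5] [ 0.5441 -0.091   0.061 ] [ 0.547  -0.0885  0.0651]
```

View pics/f.png

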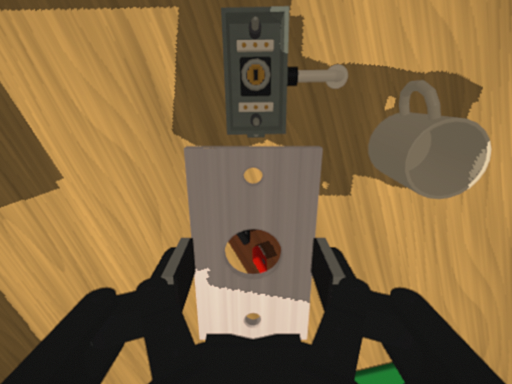

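The box is fully seen: pins at (255,21) and (255,122), keyway at (255,74), rim exactly 64x118 mm. Its centre is (0.5588, -0.0480), long axis at 71.3°. Now the plate's pose in the hand.

Run:
```python
from h import *
s=env.observe(); im,d,c=snap('wrist'); W=cloud(c,d); T=(W-s['position'])@s['tool_rot']
m=((abs(T[...,2]+.0445)<.006)&(abs(T[...,1])<.045)&(T[...,0]>-.075)&(T[...,0]<.075)&(d>0)).astype(np.uint8)
m[:, :170]=0
zt=s['position'][2]+.0445
print('med',np.median(T[m>0][:,2]))
H=[]
for h in cv2.findContours(m,cv2.RETR_CCOMP,2)[0]:
    M=cv2.moments(h)
    if 60<M['m00']<9000:
        p=atz(c,M['m10']/M['m00'],M['m01']/M['m00'],zt); t=s['tool_rot'].T@(p-s['position']); print('hole',M['m00'],t*1000)
e=np.array([[u,v] for v in range(155,230,5) for u in [np.where(m[v])[0].min()]]);f=np.array([[u,v] for v in range(155,230,5) for u in [np.where(m[v])[0].max()+1]])
for g in(e,f):
    q=np.array([s['tool_rot'].T@(atz(c,*x,zt)-s['position']) for x in g.astype(float)-[.5,0]])*1000; print(np.polyfit(q[:,0],q[:,1],1))
u=[np.where(m[:,k])[0].min() for k in range(200,310,10)]
q=np.array([s['tool_rot'].T@(atz(c,k,v-.5,zt)-s['position']) for k,v in zip(range(200,310,10),u)])*1000; print('front edge x',q[:,0])
```

```text
med -0.044069987051714145
hole 87.5 [-43.1304  -0.6285 -44.5051]
hole 2053.0 [  2.1219  -0.6214 -44.4997]
hole 244.0 [ 46.3023  -0.6049 -44.4945]
[ -0.0001 -34.4923]
[ 0.0013 33.219 ]
front edge x [61.3753 60.89   60.8921 61.3819 61.3824 61.3821 61.3809 60.8905 60.8877
 61.3724 60.8796]
```

Run:
```python
from h import *
go([((.5593,-.0485,.14),-18.7,4),((.5593,-.0485,.05),-18.7,4)],.06)
```

```text
0.0257 0.0006 0.0077 0 0 -0.003 0.06; 0.0257 0.0007 0.0076 0 0 -0.003 0.06; 0.0257 0.0007 0.0077 0 0 -0.003 0.06; 0.0257 0.0009 0.0076 0 0 -0.003 0.06; 0 0 0.0225 0 0 0 0.06; 0 0 0.0225 0 0 0 0.06; 0 0 0.0225 0 0 0 0.06; 0 0 0.0225 0 0 0 0.06
```

move_arm(plan="0.015 0.0006 0.007 0 0 -0.003 0.06; 0.03 0.0007 0.008 0 0 -0.003 0.06; 0.03 0.0007 0.008 0 0 -0.003 0.06; 0.0208 0.0009 0.008 0 0 -0.003 0.06; 0.007 0 0.015 0 0 0 0.06; 0 0 0.025 0 0 0 0.06; 0 0 0.025 0 0 0 0.06; 0 0 0.017 0 0 0 0.06; 0 0 0.008 0 0 0 0.06; 0 0 0 0 0 0 0.06; 0 0 0 0 0 0 0.06")

```text
time_s: 11.45
position: [0.5597, -0.0496, 0.0501]
tool_rot: [[0.322, 0.947, 0.001], [0.947, -0.322, -0.0], [-0.0, 0.001, -1.0]]
ft_force: [0.5, -0.0, -1.0]
grip_width: 0.0659
gripper_force: 45.2
```

Run:
```python
from h import *
s=env.observe(); im,d,c=snap('wrist','g.png'); print(s['position'],s['grip_width'],s['ft_force'])
go([((.5593,-.0485,.034),-18.7,3)],.06)
```

```text
[ 0.5597 -0.0496  0.0501] 0.06591974777396707 [ 0.5128 -0.0077 -1.0453]
0.0003 -0.0003 0.0054 0 0 -0.001 0.06; 0.0003 -0.0002 0.0054 0.001 0 0 0.06; 0.0002 -0.0003 0.0054 0 0 -0.001 0.06
```

View pics/g.png

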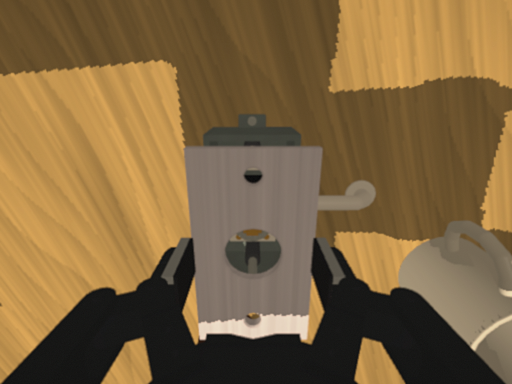

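The plate is centred laterally over the box, whose far edge shows at row 130, columns 204-300. I lower it in steps.

move_arm(plan="0.0008 -0.0008 0.006 0 0 -0.001 0.06; 0 0 0.006 0 0 0 0.06; 0 0 0.005 0 0 0 0.06; 0 0 0.004 0 0 0 0.06; 0 0 0.004 0 0 0 0.06; 0 0 0 0 0 0 0.06")

```text
time_s: 12.25
position: [0.5587, -0.0483, 0.0242]
tool_rot: [[0.321, 0.947, -0.001], [0.947, -0.321, 0.0], [0.0, -0.001, -1.0]]
ft_force: [0.3, -0.6, -1.7]
grip_width: 0.0658
gripper_force: 45.2
```

move_arm(plan="0 0 0.003 0 0 0 0.06; 0 0 0.003 0 0 0 0.06; 0 0 0.002 0 0 0 0.06; 0 0 0 0 0 0 0.06")

```text
time_s: 12.75
position: [0.5589, -0.0484, 0.0164]
tool_rot: [[0.321, 0.947, -0.0], [0.947, -0.321, 0.0], [0.0, -0.0, -1.0]]
ft_force: [0.9, 0.8, -2.1]
grip_width: 0.066
gripper_force: 45.2
```

move_arm(plan="0 0 0.003 0 0 0 0.06; 0 0 0.002 0 0 0 0.06; 0 0 0.001 0 0 0 0.06; 0 0 0 0 0 0 0.06")

```text
time_s: 13.25
position: [0.5589, -0.0484, 0.0105]
tool_rot: [[0.321, 0.947, -0.0], [0.947, -0.321, 0.0], [0.0, -0.0, -1.0]]
ft_force: [0.6, 0.4, -2.2]
grip_width: 0.0663
gripper_force: 45.3
```

move_arm(plan="0 0 0.0007 0 0 0 0.06; 0 0 0.0005 0 0 0 0.06; 0 0 0 0 0 0 0.06")

```text
time_s: 13.62
position: [0.5589, -0.0484, 0.01]
tool_rot: [[0.321, 0.947, 0.001], [0.947, -0.321, -0.0], [-0.0, 0.001, -1.0]]
ft_force: [-1.5, 0.4, 5.0]
grip_width: 0.0658
gripper_force: 46.1
```

Contact at the expected height: 5 N, underside 48 mm. I release and rise.

move_arm(plan="0 0 0 0 0 0 0.072; 0 0 0 0 0 0 0.08; 0 0 0 0 0 0 0.082; 0 0 -0.02 0 0 0 0.082; 0 0 -0.03 0 0 0 0.082; 0 0 -0.04 0 0 0 0.082; -0.02 0 -0.04 0 0 0 0.082; -0.02 0 -0.03 0 0 0 0.082; 0 0 0 0 0 0 0.082; 0 0 0 0 0 0 0.082")

```text
time_s: 14.88
position: [0.5456, -0.0859, 0.1683]
tool_rot: [[0.321, 0.947, -0.002], [0.947, -0.321, 0.001], [0.0, -0.002, -1.0]]
ft_force: [-0.0, 0.4, 0.7]
grip_width: 0.0825
gripper_force: 0.0
```

Run:
```python
from h import *
s=env.observe(); print(s['position'])
plate((.5588,-.048),z=.054,f='h.png')
im,d,c=snap('wrist'); W=cloud(c,d)
m=(np.hypot(W[...,0]-.5588,W[...,1]+.048)<.07)&(d>0)&(W[...,2]<.1)&(W[...,2]>.0505)&(W[...,2]<.0568); P=W[m]; A=np.c_[P[:,:2]-[.5588,-.048],np.ones(len(P))]
print(len(P),np.linalg.lstsq(A,P[:,2],rcond=None)[0])
m=((np.hypot(W[...,0]-.5588,W[...,1]+.048)<.07)&(W[...,2]>.0568)&(W[...,2]<.075)).astype(np.uint8)
nl,l,st,cen=cv2.connectedComponentsWithStats(m)
for i in range(1,nl):
    if st[i,4]>5: q=W[l==i]; print(st[i],q.mean(0),q.max(0))
# block keys
sc,ds,cs=snap('scene'); Ws=cloud(cs,ds); 
for n,cc,I,WW in(('scene',cs,sc,Ws),):
    hsv=cv2.cvtColor(I,cv2.COLOR_RGB2HSV); r=((hsv[:,:,0]<6)|(hsv[:,:,0]>174))&(hsv[:,:,1]>180)&(hsv[:,:,2]>80)&(np.hypot(WW[...,0]-.495,WW[...,1]+.254)<.1)
    print('red',r.sum(),WW[r].mean(0),WW[r].max(0),np.argwhere(r).mean(0))
```

```text
[ 0.5456 -0.0859  0.1683]
plate [ 221   80   63  114 1722] (array([558.3524, -49.1762]), array([ 65.7496, 119.5099]), np.float32(71.495255)) z med 0.05422154421630459
  hole 1523.5 [ 0.5445 -0.0528  0.054 ]
  hole 58.0 [ 0.5427 -0.0088  0.054 ]
  hole 27.5 [0.5465 0.004  0.054 ]
6747 [0.0004 0.0007 0.0542]
[251  90   7   8  35] [ 0.5735 -0.0046  0.061 ] [ 0.5765 -0.0014  0.0649]
[241 126  27  28 459] [ 0.5589 -0.0477  0.0582] [ 0.5727 -0.0338  0.0602]
[252 179   5   6  25] [ 0.5445 -0.0904  0.0613] [ 0.5469 -0.0882  0.0652]
red 117 [ 0.4947 -0.2528  0.0574] [ 0.5015 -0.2348  0.0694] [278.0769 148.5299]
```

View pics/h.png

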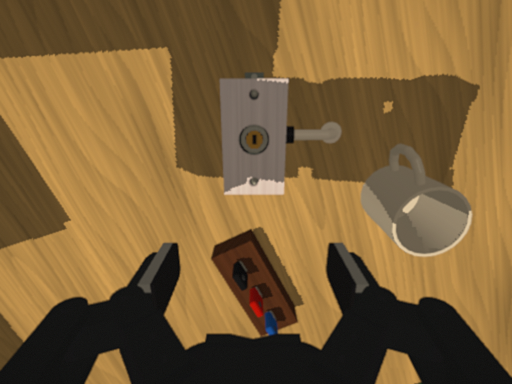

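The plate lies flush: top at 54.2 mm, level, both pins and the cylinder (254,140) through it. The red key is in the middle slot at (256,300), between black (240,272) and blue (271,323). I move over the block, half-close the fingers and measure.

Run:
```python
from h import *
go([((.495,-.253,.17),8,5)],.03)
```

```text
-0.035 0.0011 -0.0004 0 0 -0.093 0.03; -0.0349 -0.0021 -0.0004 -0.001 0 -0.093 0.03; -0.0346 -0.0053 -0.0004 0 0 -0.093 0.03; -0.0339 -0.0086 -0.0004 -0.001 0 -0.094 0.03; -0.0329 -0.0117 -0.0003 0 -0.001 -0.093 0.03
```

move_arm(plan="-0.035 0.001 0 0 0 -0.093 0.03; -0.035 -0.002 0 0 0 -0.093 0.03; -0.0345 -0.0053 0 0 0 -0.093 0.03; -0.034 -0.0086 0 0 0 -0.094 0.03; -0.033 -0.0117 0 0 0 -0.093 0.03; 0 0 0 0 0 0 0.03; 0 0 0 0 0 0 0.03")

```text
time_s: 15.9
position: [0.4953, -0.253, 0.1688]
tool_rot: [[-0.138, 0.99, -0.001], [0.99, 0.138, 0.001], [0.001, -0.001, -1.0]]
ft_force: [0.2, 0.6, 0.3]
grip_width: 0.0297
gripper_force: 0.0
```

```bash
cat >> h.py <<'E'
def key():
    s=env.observe(); im,d,c=snap('wrist'); W=cloud(c,d); T=(W-s['position'])@s['tool_rot']
    print('tcp',s['position'],'yaw',np.degrees(np.arctan2(s['tool_rot'][1,1],s['tool_rot'][0,1])))
    m=(abs(W[...,2]-.034)<.006)&(np.hypot(W[...,0]-.495,W[...,1]+.253)<.09)&(d>0); print('block',m.sum(),rect(c,m,.034))
    hsv=cv2.cvtColor(im,cv2.COLOR_RGB2HSV)
    for n,h in (('red',(hsv[:,:,0]<8)|(hsv[:,:,0]>172)),('blue',(hsv[:,:,0]>100)&(hsv[:,:,0]<130))):
        r=h&(hsv[:,:,1]>150)&(hsv[:,:,2]>50)&(W[...,2]>.036)&(W[...,2]<.09)
        t=r&(W[...,2]>.065)
        print(n,r.sum(),t.sum())
        if t.sum()>5: print(' top z',np.median(W[t][:,2]),rect(c,t,.068))
E
python3 - <<'E'
from h import *
key(); tips(.08)
E
```

```text
tcp [ 0.4953 -0.253   0.1688] yaw 7.93096109685733
block 5511 (array([ 492.9408, -251.2924]), array([ 59.9887, 149.1273]), np.float32(98.07923))
red 262 204
 top z 0.06763039120932243 (array([ 493.1104, -250.9258]), array([ 9.6331, 24.4137]), np.float32(97.517815))
blue 212 158
 top z 0.06781256085436693 (array([ 499.7279, -295.2367]), array([ 8.9219, 23.273 ]), np.float32(97.59002))
tcp [ 0.4954 -0.2527  0.169 ] w 0.029945275183029314 F [-0.122  -0.147   0.2282]
-1 1009 [  2.6126 -15.6396 -35.8709] worldz 0.20485806262790165
1 1004 [  2.7196  14.3801 -35.6649] worldz 0.20465214055570935
```

Block and red cap fit their known sizes, so the key is at (0.4936, -0.2510) with yaw 8°, allowing for a 0.6 mm camera bias seen on the finger tips. The tips are 35.8 mm behind the TCP here.

Run:
```python
from h import *
go([((.4935,-.2510,.03),8.05,4),((.4935,-.2510,.0065),8.05,2)],.03)
```

```text
0.0005 -0.0004 0.0348 0 0 0 0.03; 0.0005 -0.0004 0.0348 0 0 0 0.03; 0.0004 -0.0004 0.0348 0 0 0 0.03; 0.0005 -0.0005 0.0347 0 0 -0.001 0.03; 0 0 0.0118 0 0 0 0.03; 0 0 0.0117 0 0 0 0.03
```

move_arm(plan="0.0005 -0.0004 0.0348 0 0 0 0.03; 0.0005 -0.0004 0.0348 0 0 0 0.03; 0.0004 -0.0004 0.0348 0 0 0 0.03; 0.0005 -0.0005 0.0348 0 0 -0.001 0.03; 0 0 0.0118 0 0 0 0.03; 0 0 0.0115 0 0 0 0.03; 0 0 0 0 0 0 0.03; 0 0 0 0 0 0 0.005; 0 0 0 0 0 0 0.005; 0 0 0 0 0 0 0.005; 0 0 0 0 0 0 0.005; 0 0 0 0 0 0 0.005", grip_force=80)

```text
time_s: 17.5
position: [0.4937, -0.2526, 0.0079]
tool_rot: [[-0.139, 0.99, 0.002], [0.99, 0.139, -0.001], [-0.002, 0.001, -1.0]]
ft_force: [0.1, 1.0, 5.0]
grip_width: 0.0088
gripper_force: 78.6
```

move_arm(plan="0 0 -0.005 0 0 0 0.005; 0 0 -0.015 0 0 0 0.005; 0 0 -0.03 0 0 0 0.005; 0 0 -0.03 0 0 0 0.005; 0 0 -0.02 0 0 0 0.005; 0 0 -0.005 0 0 0 0.005; 0 0 0 0 0 0 0.005; 0 0 0 0 0 0 0.005")

```text
time_s: 18.5
position: [0.4928, -0.2519, 0.111]
tool_rot: [[-0.14, 0.99, -0.001], [0.99, 0.14, 0.001], [0.001, -0.001, -1.0]]
ft_force: [-0.4, 1.3, -0.9]
grip_width: 0.0089
gripper_force: 78.5
```

```bash
cat >> h.py <<'E'
def hand():
    s=env.observe(); im,d,c=snap('wrist'); W=cloud(c,d); T=(W-s['position'])@s['tool_rot']
    print('tcp',s['position'],'w',s['grip_width'],'F',s['ft_force'],'M',s['wrist_torque'])
    hsv=cv2.cvtColor(im,cv2.COLOR_RGB2HSV)
    r=((hsv[:,:,0]<8)|(hsv[:,:,0]>172))&(hsv[:,:,1]>140)&(hsv[:,:,2]>40)&(d>0)&(np.abs(T[...,0])<.03)&(abs(T[...,1])<.02)
    t=T[r]; 
    print(r.sum(),'tool min',t.min(0)*1000,'max',t.max(0)*1000)
    zt=np.percentile(t[:,2],3); k=r&(T[...,2]<zt+.003); q=T[k]
    print('top z',zt*1000,k.sum(),'x',np.percentile(q[:,0],[1,50,99])*1000,'y',np.percentile(q[:,1],[1,50,99])*1000)
    p=q-q.mean(0); print('axis deg in tool',np.degrees(np.arctan2(*np.linalg.svd(p[:,:2],full_matrices=False)[2][0][::-1]))); print('top slope x',np.polyfit(q[:,0],q[:,2],1)[0])
E
python3 - <<'E'
from h import *
hand()
E
```

```text
tcp [ 0.4928 -0.2519  0.111 ] w 0.008857907940491678 F [-0.4073  1.261  -0.9072] M [ 0.0047  0.0171 -0.0093]
1176 tool min [-10.7881  -5.6386 -71.9268] max [ 14.4871   4.8491 -31.9092]
top z -61.33153693108437 726 x [-9.6088  2.6457 13.2988] y [-4.8836 -0.3483  3.9331]
axis deg in tool -178.78767275928104
top slope x -0.008118124889678021
```

Run:
```python
from h import *
go([((.5588,-.0496,.105),-18.7,6),((.5588,-.0496,.075),-18.7,2)],.005)
```

```text
0.0319 0.0156 0.001 0 0 0.078 0.005; 0.033 0.0131 0.001 0 0 0.078 0.005; 0.0339 0.0104 0.001 0 0 0.078 0.005; 0.0346 0.0078 0.001 0 0 0.077 0.005; 0.0351 0.0051 0.0011 -0.001 0 0.078 0.005; 0.0353 0.0023 0.001 -0.001 -0.001 0.077 0.005; 0 0 0.015 0 0 0 0.005; 0 0 0.015 0 0 0 0.005
```

move_arm(plan="0.032 0.0156 0.001 0 0 0.078 0.005; 0.033 0.0131 0.001 0 0 0.078 0.005; 0.034 0.0104 0.001 0 0 0.078 0.005; 0.0345 0.0078 0.001 0 0 0.077 0.005; 0.035 0.005 0.001 0 0 0.078 0.005; 0.0353 0.0023 0.001 0 0 0.077 0.005; 0 0 0.015 0 0 0 0.005; 0 0 0.015 0 0 0 0.005; 0 0 0 0 0 0 0.005; 0 0 0 0 0 0 0.005")

```text
time_s: 19.8
position: [0.559, -0.0506, 0.0759]
tool_rot: [[0.321, 0.947, 0.0], [0.947, -0.321, -0.0], [-0.0, 0.0, -1.0]]
ft_force: [0.1, 0.2, 0.6]
grip_width: 0.0084
gripper_force: 78.5
```

Run:
```python
from h import *
hand(); s=env.observe(); print(np.degrees(np.arctan2(s['tool_rot'][1,1],s['tool_rot'][0,1])))
im,d,c=snap('wrist'); cr=im[100:300,156:356]; a=cv2.resize(cr,(560,560),interpolation=2); cv2.imwrite('pics/i.png',a[:,:,::-1])
go([((.5588,-.0496,.064),-18.7,3)],.005)
```

```text
tcp [ 0.559  -0.0506  0.0759] w 0.008432649526055866 F [0.1105 0.219  0.5592] M [-0.0043 -0.049  -0.0229]
1163 tool min [-10.5095  -5.6648 -72.8103] max [ 14.2973   4.7963 -32.7076]
top z -61.58572628896544 710 x [-9.9045  2.2372 13.1591] y [-4.8953 -0.352   3.9215]
axis deg in tool -178.42374206486798
top slope x -0.0097490229375003
-18.721462999834593
0.0002 -0.0002 0.0041 0 0 0 0.005; 0.0002 -0.0002 0.0041 0 0 0 0.005; 0.0002 -0.0002 0.0041 0.001 0 0 0.005
```

View pics/i.png

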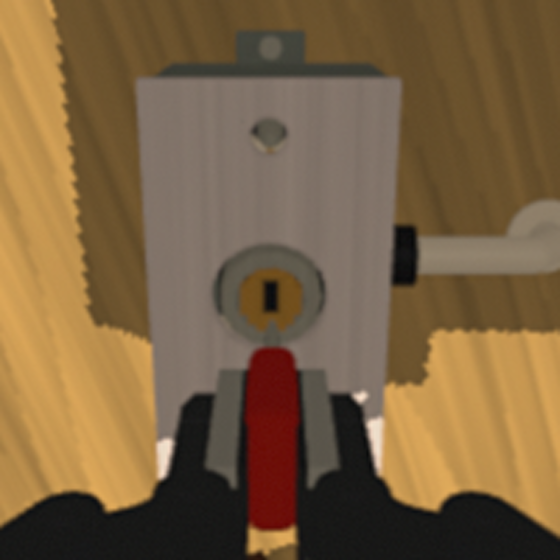

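The key (x≈270 in the crop) is laterally in line with the keyway at (270,297). I lower it in to the first catch.

move_arm(plan="0.0007 -0.0002 0.005 0 0 0 0.005; 0.0002 0 0.005 0 0 0 0.005; 0 0 0.004 0 0 0 0.005; 0 0 0.004 0 0 0 0.005; 0 0 0.003 0 0 0 0.005; 0 0 0 0 0 0 0.005")

```text
time_s: 20.65
position: [0.559, -0.0489, 0.0546]
tool_rot: [[0.32, 0.947, -0.0], [0.947, -0.32, 0.0], [-0.0, -0.0, -1.0]]
ft_force: [-0.5, 0.1, -0.7]
grip_width: 0.0084
gripper_force: 78.5
```

move_arm(plan="-0.0004 0 0.003 0 0 0 0.005; 0 0 0.003 0 0 0 0.005; 0 0 0.002 0 0 0 0.005; 0 0 0 0 0 0 0.005")

```text
time_s: 21.15
position: [0.5586, -0.0491, 0.0468]
tool_rot: [[0.32, 0.947, -0.001], [0.947, -0.32, 0.0], [-0.0, -0.001, -1.0]]
ft_force: [-3.9, 1.3, 3.5]
grip_width: 0.0086
gripper_force: 79.1
```

move_arm(plan="0 -0.001 0.001 0 0 0 0.005; 0 0.0014 0.001 0 0 0 0.005; 0 -0.0014 0.001 0 0 0 0.005; 0 0.0014 0.001 0 0 0 0.005; 0 -0.0014 0.001 0 0 0 0.005; 0 0.0007 0 0 0 0 0.005")

```text
time_s: 21.9
position: [0.5592, -0.0494, 0.042]
tool_rot: [[0.32, 0.947, 0.001], [0.947, -0.32, -0.0], [0.0, 0.001, -1.0]]
ft_force: [1.9, -0.7, 3.9]
grip_width: 0.0085
gripper_force: 79.1
```

move_arm(plan="0 -0.0007 0.001 0 0 0 0.005; 0 0.0014 0.001 0 0 0 0.005; 0 -0.0014 0.001 0 0 0 0.005; 0 0.0014 0.001 0 0 0 0.005; 0 -0.0014 0.001 0 0 0 0.005; 0 0.0014 0.001 0 0 0 0.005; 0 -0.0007 0 0 0 0 0.005")

```text
time_s: 22.78
position: [0.5585, -0.049, 0.0353]
tool_rot: [[0.32, 0.947, -0.001], [0.947, -0.32, 0.001], [0.0, -0.001, -1.0]]
ft_force: [3.6, 0.4, -1.7]
grip_width: 0.0085
gripper_force: 78.3
```

move_arm(plan="0 -0.0007 0.001 0 0 0 0.005; 0 0.0014 0.001 0 0 0 0.005; 0 -0.0014 0.001 0 0 0 0.005; 0 0.0014 0.001 0 0 0 0.005; 0 -0.0014 0.0005 0 0 0 0.005; 0 0.0014 0.0005 0 0 0 0.005; 0 -0.0007 0 0 0 0 0.005; 0 0 0 0 0 0 0.005")

```text
time_s: 23.78
position: [0.5587, -0.0492, 0.0316]
tool_rot: [[0.32, 0.947, 0.0], [0.947, -0.32, -0.0], [-0.0, 0.0, -1.0]]
ft_force: [-1.2, 0.3, 11.2]
grip_width: 0.0086
gripper_force: 80.3
```

move_arm(plan="0 -0.0007 0.0005 0 0 0 0.005; 0 0.0014 0.0005 0 0 0 0.005; 0 -0.0014 0.0005 0 0 0 0.005; 0 0.0014 0.0005 0 0 0 0.005; 0 -0.0014 0 0 0 0 0.005; 0 0.0014 0 0 0 0 0.005; 0 -0.0007 0 0 0 0 0.005; 0 0 0 0 0 0 0.005")

```text
time_s: 24.78
position: [0.5588, -0.0492, 0.0312]
tool_rot: [[0.32, 0.947, 0.001], [0.947, -0.32, -0.001], [-0.0, 0.002, -1.0]]
ft_force: [-6.7, 0.8, 26.8]
grip_width: 0.0085
gripper_force: 82.6
```

Run:
```python
from h import *
s=env.observe();print(s['ft_force'],s['position']); hand()
im,d,c=snap('wrist'); W=cloud(c,d); hsv=cv2.cvtColor(im,cv2.COLOR_RGB2HSV)
r=((hsv[:,:,0]<8)|(hsv[:,:,0]>172))&(hsv[:,:,1]>140)&(hsv[:,:,2]>40)&(np.hypot(W[...,0]-.559,W[...,1]+.048)<.02)
print('cap top z',np.percentile(W[r][:,2],[50,80,97]),'lock face',np.median(W[(np.hypot(W[...,0]-.5635,W[...,1]+.036)<.002)][:,2]))
```

```text
[-6.689   0.8379 26.8014] [ 0.5588 -0.0492  0.0312]
tcp [ 0.5588 -0.0492  0.0312] w 0.008538807556190497 F [-6.689   0.8379 26.8014] M [0.2529 1.2763 0.0201]
1180 tool min [-11.4083  -5.6778 -71.8034] max [ 14.5375   4.6897 -32.9042]
top z -61.55011419412163 734 x [-10.4349   2.4193  13.1973] y [-4.8834 -0.3411  3.9329]
axis deg in tool -178.5827908866433
top slope x -0.009991324176988312
cap top z [0.0907 0.0916 0.0927] lock face 0.0761517281930133
```

Home: 27 N with no further travel, cap top at 92 mm and no slip in the grip. I ease the push and turn clockwise (positive about tool z), compensating for the 1.7 mm offset of the key along tool x.

move_arm(plan="0 0 -0.001 0 0 0 0.005; 0 -0.0002 0 0 0 0.1 0.005; 0 -0.0003 0 0 0 0.15 0.005; 0 -0.0002 0 0 0 0.15 0.005; 0 -0.0003 0 0 0 0.15 0.005; 0 0 0 0 0 0 0.005; 0 0 0 0 0 0 0.005", grip_force=100)

```text
time_s: 25.75
position: [0.5583, -0.0486, 0.0315]
tool_rot: [[0.768, 0.64, 0.002], [0.64, -0.768, -0.0], [0.001, 0.001, -1.0]]
ft_force: [-2.6, 2.8, 17.4]
grip_width: 0.0084
gripper_force: 98.5
```

```bash
cat >> h.py <<'E'
def st():
    s=env.observe(); print(s['time_s'],s['position'],'yaw',np.degrees(np.arctan2(s['tool_rot'][1,1],s['tool_rot'][0,1])),'Ftool',s['tool_rot'].T@s['ft_force'],'M',s['wrist_torque'],'w',s['grip_width'],'q6',s['q'][5])
E
python3 - <<'E'
from h import *
st(); hand()
E
```

```text
25.75 [ 0.5583 -0.0486  0.0315] yaw -50.17766522873936 Ftool [ -0.224   -3.7745 -17.4004] M [0.3607 0.5049 0.0157] w 0.008376673578785809 q6 33.089947576705676
tcp [ 0.5583 -0.0486  0.0315] w 0.008376673578785809 F [-2.6187  2.7619 17.3949] M [0.3607 0.5049 0.0157]
1144 tool min [-10.8633  -5.4708 -68.2278] max [ 13.9579   4.7464 -32.5518]
top z -64.89399577473982 63 x [-3.2463  3.3542 10.9248] y [-4.6278  3.6181  3.6906]
axis deg in tool 138.91214511144526
top slope x 0.3705268086819981
```

move_arm(plan="0 -0.0003 0 0 0 0.15 0.005; 0 -0.0003 0 0 0 0.15 0.005; 0 -0.0002 0 0 0 0.15 0.005; 0 -0.0003 0 0 0 0.15 0.005; 0 -0.0002 0 0 0 0.15 0.005; 0 -0.0003 0 0 0 0.15 0.005; 0 0 0 0 0 0 0.005; 0 0 0 0 0 0 0.005")

```text
time_s: 26.8
position: [0.5583, -0.0473, 0.0315]
tool_rot: [[0.979, -0.204, 0.003], [-0.204, -0.979, -0.001], [0.003, -0.0, -1.0]]
ft_force: [-1.3, 1.7, 17.0]
grip_width: 0.0082
gripper_force: 98.3
```

Run:
```python
from h import *
st()
```

```text
26.8 [ 0.5583 -0.0473  0.0315] yaw -101.75273041257309 Ftool [ -1.5353  -1.4306 -17.0268] M [0.4042 0.0959 0.034 ] w 0.008213374646407019 q6 84.78626406516835
```

move_arm(plan="0 -0.0002 0 0 0 0.12 0.005; 0 -0.0002 0 0 0 0.1 0.005; 0 -0.0001 0 0 0 0.06 0.005; 0 0 0 0 0 0 0.005; 0 0 0 0 0 0 0.005")

```text
time_s: 27.42
position: [0.5586, -0.0471, 0.0315]
tool_rot: [[0.885, -0.466, 0.003], [-0.466, -0.885, -0.001], [0.003, -0.0, -1.0]]
ft_force: [-0.3, 0.8, 16.9]
grip_width: 0.0084
gripper_force: 98.2
```

Run:
```python
from h import *
st()
```

```text
27.425 [ 0.5586 -0.0471  0.0315] yaw -117.79066102195539 Ftool [ -0.5743  -0.5927 -16.9346] M [0.0596 0.1507 0.0326] w 0.008393144726855513 q6 100.88080074844092
```

move_arm(plan="0 -0.0001 0 0 0 0.06 0.005; 0 -0.0001 0 0 0 0.05 0.005; 0 0 0 0 0 0 0.005; 0 0 0 0 0 0 0.005")

```text
time_s: 27.92
position: [0.5586, -0.0472, 0.0315]
tool_rot: [[0.828, -0.56, 0.003], [-0.56, -0.828, -0.002], [0.003, -0.0, -1.0]]
ft_force: [-1.0, -0.9, 17.0]
grip_width: 0.0082
gripper_force: 98.3
```

Run:
```python
from h import *
st(); hand()
```

```text
27.925 [ 0.5586 -0.0472  0.0315] yaw -124.08207376755064 Ftool [ -0.2901   1.3218 -17.0123] M [-0.2616  0.1683  0.0792] w 0.00819942693524075 q6 107.1962945724017
tcp [ 0.5586 -0.0472  0.0315] w 0.00819942693524075 F [-1.03   -0.9038 17.011 ] M [-0.2616  0.1683  0.0792]
1146 tool min [-11.6602  -4.885  -68.1639] max [ 13.9145   5.2931 -31.8579]
top z -64.72021110080702 63 x [-3.508   3.6091 10.7475] y [-4.0886  4.1757  4.2408]
axis deg in tool 151.29111199641483
top slope x 0.3386318809207015
```

move_arm(plan="0 -0.0001 0 0 0 0.06 0.005; 0 0 0 0 0 0 0.005; 0 0 0 0 0 0 0.005; 0 0 0 0 0 0 0.005")

```text
time_s: 28.48
position: [0.5585, -0.0472, 0.0315]
tool_rot: [[0.793, -0.609, 0.003], [-0.609, -0.793, -0.002], [0.003, -0.0, -1.0]]
ft_force: [-1.8, -1.4, 17.6]
grip_width: 0.0085
gripper_force: 98.3
```

Run:
```python
from h import *
st()
im,d,c=snap('wrist'); W=cloud(c,d); s=env.observe()
hsv=cv2.cvtColor(im,cv2.COLOR_RGB2HSV)
r=((hsv[:,:,0]<8)|(hsv[:,:,0]>172))&(hsv[:,:,1]>140)&(hsv[:,:,2]>40)&(np.hypot(W[...,0]-.559,W[...,1]+.048)<.025)&(W[...,2]>.089)
print(r.sum(),rect(c,r,.092))
```

```text
28.475 [ 0.5585 -0.0472  0.0315] yaw -127.51051578139389 Ftool [ -0.5099   2.2453 -17.6145] M [-0.1956  0.2517  0.1724] w 0.008455181758996178 q6 110.63788682857707
751 (array([560.4297, -48.7899]), array([ 9.3296, 25.2511]), np.float32(142.49527))
```

The torque climbs steeply (0.03, 0.08, 0.17 N m) at about 109° of gripper turn, so the plug is at its stop with the key home and held. Handing in.

```bash
python3 -c "
from rig import env
print(env.close_job())"
```

```text
the job is handed in; nothing more can be done
None
```

The job is handed in: the cover plate lies flush over its pins, and the red key is home, turned clockwise to the stop and still gripped there. I judged the stop by the sharp torque rise, since the lock angle can't be read directly, and `env.close_job()` returned no verdict.

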